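Pull the fume extractor's filter and hold it up to the light

ROBOT

A 6-joint arm with a two-finger parallel gripper is mounted at the origin on the work surface. World frame = base frame: x ahead of the robot, y to its left, z up, the work surface at z = 0. Lengths are in mm, angles in rad, forces in N, time in s.
With the tool pointing down it reaches from about 275 to 750 mm from the base axis. Payload 10.2 kg.
Tool frame: the origin (TCP) lies on the front face of the gripper's body, between the roots of the fingers; the fingertips stand 73 mm ahead of it and the grasp point (between the pads) lies 54 mm ahead of it; z points along the fingers, y is the line along which they close (so a half turn about z gives the same grasp; the last joint's range is limited). The gripper opens to 85 mm and grips with 20 to 120 N. Pads are 22 mm wide; open, the fingers measure 114 mm over their backs; the gripper's body (76 mm by 85 mm) begins 54 mm behind the grasp point. The pads swing forward as they close: fully open they stand 13 mm farther back than shut.
Start: joints at [0.928, 0.313, 1.498, -0, 1.331, -0.223], TCP at [213.992, 479.416, 303.894] pointing down, gripper open.
Joint ranges: [-2.94, 2.94], [-0.97, 2.17], [0.19, 2.56], [-1.23, 4.37], [0.02, 3.11], [-2.88, 2.88]. Speed limits (rad/s): [2.39, 2.39, 3.01, 3.14, 3.14, 3.14].

INTERFACE

Orientations are given as a unit quaternion [w, x, y, z].
In Python, from rig import * gives the robot as it stands.
- The arm moves only by the tool step_arm, never from a script. Its argument "plan" is a list of rows, each an object with "offset": the shift along the tool's x, y, z in cm, a list of three; "rot": the turn, a rotation vector about the tool's x, y, z in degrees, a list of three; "gripper": the finger opening in cm, from 0 to 8.54. In form: [{"offset": [x, y, z], "rot": [wx, wy, wz], "gripper": gripper}, ...]. A call has 1 to 12 rows; each row is the pose to reach, as a shift and turn from the pose commanded when the call began, along the tool's axes at that moment; what a row does not reach only later rows make up. A row lasts 1/10 s, in which the tool goes at most 50 mm and 8.59 degrees, less where a joint would pass 70% of its speed; a pose out of reach is approached as far as the arm can. A call with a gripper value outside its range is refused whole. The fingers move at their own pace and stop on an object; "squeeze" is the grip in N (left out, the last holds). Time passes only in rows, so rows that repeat a pose let the fingers close. It gives the time, the measured TCP pose, the force, the opening and the grip force at its end, in the units of the state.
- sense(): the state, without advancing time (a new reading comes with each control period).
- capture(name): name is "side" or "top" or "wrist"; returns a dict with "color" (384x512x3 uint8, red, green, blue), "depth" (384x512 float32, mm along the optical axis (not along the pixel's ray), 0 where there is no reading), "vertical_fov" (degrees; the focal length in pixels is half the picture's height over the tangent of half this angle, whatever the lens; pixels are square), "cx", "cy" (the principal point, pixels), "k1" (the pictures are not rectified: a ray, as slopes to the right and down, at radius r is drawn at 1 + k1 r^2 times it, then the intrinsics apply), "rvec" (rotation vector, rad) and "tvec" (3), from world to camera coordinates, as OpenCV has them; the wrist camera has in their place "mount" (4x4, takes a point from camera to tool coordinates, whose origin is the TCP and whose axes are the flange's). Camera axes: x right, y down, z forward; pixel columns grow to the right and rows downward; lengths in mm; the calibration is good to about 2 mm. A picture is of the moment at which its call begins: read the wrist's pose just before it.
- finish_job(): hands the job in; it is judged then, once.
The state is a dict: "time_s": time; "joints": joint angles; "dq": joint speeds; "tau": joint torques, N m; "eef_pos": TCP position; "ee_rot": TCP orientation; "force": force on the tool from outside, world axes, zero at the start; "wrist_torque": the same for the moment, N m; "grip_width": opening from 0.0 (shut) to 1.0 (fully open); "grip_force": force on a finger pad.
Only numpy, scipy, OpenCV 4.12 (cv2) and the standard library are available. Lean on these libraries where they do the work, as an engineer would, in place of code of your own. Each camera call takes 0.05 s, during which the arm holds its last target. There are 200 camera calls.

TASK

Check how clogged the solder fume extractor's filter is: swing its cover flap open until it stands upright or leans back, leave it so, draw the filter cassette straight up out of the bay, and hold it up to the bench lamp. Present it upright, its flat side facing the lit panel squarely, centred on the panel and within a hand's breadth of it without touching it. Finish while still holding it there, in the air; leave the circuit board, the solder spool and the tip cleaner where they are.

Things in the scene. Friction and masses are not known exactly. Their poses are not given: they have to be found in the camera images.
- extractor: Fume extractor, grey steel box fixed to the bench, 200 (x) by 260 (y) by 150 high; origin at the centre of its underside. Half towards -y: filter bay, open on top under the flap, inside y -124 to 12, x -94 to 94, floor 15 up. Half towards +y: closed fan chamber. The filter stands across the bay at y = -59 in guides at x = +-66 to 78, up to 115 high, with 1 to 3 mm play
- flap (a joint): Cover flap over the bay, 196 by 136 by 3 thick, rad: 0 closed, 1.57 upright, 1.9 stop (leaning over the fan chamber). No latch; a friction hinge holds it at any angle; 3 to 6 N at the handle swings it. Starts shut or slightly ajar. Hinged along its +y edge: its -y edge comes up and over towards the extractor's +y
- flap_hinge (a point): Middle of the flap's hinge line, at (0, 8, 151) mm in the extractor's frame; the line runs along x. Axes turn with the flap: at 0 they are the extractor's
- flap_grip (a point): Middle of the flap's bow handle: round steel bar, 10 diameter, along x, 74 clear between its legs, its axis 36 above the flap's upper face and 15 from the free edge; at (0, -123, 38) mm from flap_hinge in the flap's axes, which turn with the flap
- filter: Filter cassette, loose, 250 to 490 g, hidden under the flap: grey frame round pleated white paper, 150 (x) by 22 (y, thickness) by 90 high, handle on top; origin at the centre of its underside, z up; its two flat sides face +y and -y and are alike; their middle is 45 above the origin
- filter_grip (a point): Middle of the cassette's pull handle: straight bar along the cassette's x, 80 long, 10 thick (y), 14 high, 120 above the cassette's underside, on two legs 64 clear apart, 23 free between it and the frame. In the bay its top is 8 below the extractor's rim
- lamp: Bench lamp fixed to the bench: round base 150 diameter, 18 high, a stem behind, and an upright light panel in a black head 220 (x) by 18 by 130 high, from 135 to 265 above the bench; origin at the centre of the base's underside, z up; the lit side faces its +y
- panel (a point): Centre of the lamp's lit face, 200 above the bench, 20 in front of the lamp's origin; axes as the lamp's: x along the panel's width, y straight out of the lit face, z up
- board: Dark circuit board with small parts, 120 by 80 by 15 high, loose, flat on the bench; origin at the centre of its underside. A bystander
- spool: Spool of solder, 55 diameter, 50 high, loose, on end; origin at the centre of its underside. A bystander
- tip_cleaner: Round black tip-cleaner pot with brass wool, 72 diameter, 45 high, loose; origin at the centre of its underside. A bystander

How it is judged:
By the outcome, as a careful person would: the job done as asked, in the order asked, and still so for the second after the job is handed in, while the arm keeps its last pose, push and grip.
It also fails if it takes over 64 s, if anything falls off the work surface, if the arm or the gripper's body presses on something with over 40 N, if the wrist force passes 120 N, or if a joint passes its speed limit or range.

## Working session

There is one attempt and no reset: what is moved stays moved. The work goes in short steps, Python scripts to look and compute and a tool call to move; the robot and the scene stay as the last step left them, time stands still between calls to the robot, and variables do not carry over. Pictures are saved under pics/ and viewed, at most 10 in all, crops included, and the job is handed in when it is done.

Besides the shell and the picture viewer there is one more tool, called by a JSON object that holds its "method" and its "body". step_arm: Moves the arm, as the interface text tells. Its arguments: {"type":"object","properties":{"plan":{"type":"array"},"squeeze":{"type":"number"}},"required":["plan"]}

```bash
mkdir -p pics; ls; cat > h.py <<'E'
from rig import *
import numpy as np, cv2, pickle
from scipy.spatial.transform import Rotation as R
def grab(n):
    s=sense(); c=capture(n)
    if n=="wrist":
        q=s["ee_rot"]; T=np.eye(4); T[:3,:3]=R.from_quat([q[1],q[2],q[3],q[0]]).as_matrix(); T[:3,3]=s["eef_pos"]
        c["C2W"]=T@np.array(c["mount"])
    else:
        M=np.eye(4); M[:3,:3]=cv2.Rodrigues(np.array(c["rvec"],float))[0]; M[:3,3]=np.ravel(c["tvec"]); c["C2W"]=np.linalg.inv(M)
    return c
def rays(c,uv):
    uv=np.asarray(uv,float).reshape(-1,2); f=192/np.tan(np.radians(c["vertical_fov"])/2)
    d=(uv-[c["cx"],c["cy"]])/f; s=d.copy()
    for _ in range(20): s=d/(1+c["k1"]*(s**2).sum(1,keepdims=True))
    return np.c_[s,np.ones(len(s))]
def onplane(c,uv,z):
    D=rays(c,uv)@c["C2W"][:3,:3].T; o=c["C2W"][:3,3]; return o+D*((z-o[2])/D[:,2])[:,None]
def cloud(c):
    v,u=np.mgrid[:384,:512]; r=rays(c,np.c_[u.ravel(),v.ravel()])
    P=(r*c["depth"].reshape(-1,1))@c["C2W"][:3,:3].T+c["C2W"][:3,3]
    P[c["depth"].ravel()==0]=np.nan
    return P.reshape(384,512,3)
def save(c,n): cv2.imwrite("pics/"+n,cv2.cvtColor(c["color"],cv2.COLOR_RGB2BGR))
E
python3 - <<'E'
from h import *
print(sense())
for n in("top","side"):
    c=grab(n); pickle.dump(c,open(n+"0.pkl","wb")); save(c,n+"0.png"); print(n,c["C2W"].round(2),c["vertical_fov"],(c["depth"]>0).mean())
E
```

```text
pics
{'time_s': 0.0, 'joints': array([ 9.27597745e-01,  3.13463399e-01,  1.49843914e+00,  1.92324673e-06,
        1.33095719e+00, -2.23395041e-01]), 'dq': array([ 0.00044414, -0.00134634, -0.00171731,  0.00090155,  0.00062733,
        0.00044834]), 'tau': array([-2.41716014e-03, -4.12272227e+01, -2.59735876e+01, -3.80715319e-04,
        4.29184962e-03,  7.31015717e-06]), 'eef_pos': array([213.89194957, 479.28121276, 303.32737357]), 'ee_rot': array([-2.66848049e-04,  2.08364009e-01,  9.78051143e-01, -5.74598022e-04]), 'force': array([ 1.31637997,  0.15306133, -1.09877766]), 'wrist_torque': array([ 0.00063294, -0.01086238, -0.01922612]), 'grip_force': 0.0, 'grip_width': 1.002856247595059}
top [[-9.00000e-02 -9.70000e-01  2.10000e-01  3.02220e+02]
 [-1.00000e+00  9.00000e-02 -1.00000e-02  4.05000e+00]
 [-1.00000e-02 -2.10000e-01 -9.80000e-01  1.36739e+03]
 [ 0.00000e+00  0.00000e+00  0.00000e+00  1.00000e+00]] 44.04958221619287 0.99591064453125
side [[-9.8000e-01 -1.3000e-01  1.6000e-01  3.8008e+02]
 [-2.0000e-01  5.8000e-01 -7.9000e-01  7.2194e+02]
 [ 1.0000e-02 -8.1000e-01 -5.9000e-01  7.1741e+02]
 [ 0.0000e+00  0.0000e+00  0.0000e+00  1.0000e+00]] 54.84866285482603 0.9959259033203125
```

View pics/top0.png

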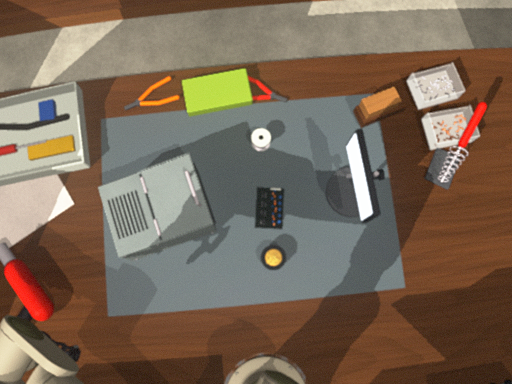

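View pics/side0.png

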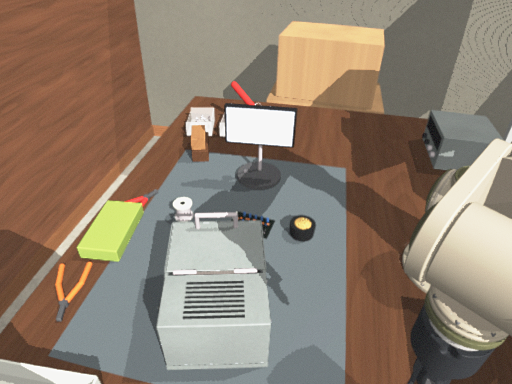

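Top view: extractor at about (155,203) with its flap handle at (192,185) on the -y side, lamp panel at (360,175) facing the extractor, board (270,207), spool (261,138), pot (273,257). The side view agrees; the flap looks ajar.

```bash
python3 - <<'E'
from h import *
C={n:pickle.load(open(n+"0.pkl","rb")) for n in("top","side")}
for n,c in C.items():
    P=cloud(c); print(n)
    # lamp lit
    lit=(c["color"].min(2)>225)&(P[...,2]>120)&(P[...,1]<0)
    k,l,st,ce=cv2.connectedComponentsWithStats(lit.astype(np.uint8)); i=1+st[1:,4].argmax()
    m=cv2.erode((l==i).astype(np.uint8),np.ones((3,3)))>0
    Q=P[m]; ctr=Q.mean(0); w,v=np.linalg.eigh(np.cov((Q-ctr).T))
    print(" lamp",st[i],"ctr",ctr.round(1),"normal",v[:,0].round(3),"rms",w.round(1)**.5, "z",np.percentile(Q[:,2],[1,99]).round(1))
    # corners of lit
    cn=max(cv2.findContours((l==i).astype(np.uint8),0,1)[0],key=cv2.contourArea)
    box=cv2.approxPolyDP(cn,0.03*cv2.arcLength(cn,True),True).reshape(-1,2)
    print(" lit corners",[ (tuple(b),P[b[1],b[0]].round(0).tolist()) for b in box])
    # extractor
    m=(P[...,2]>100)&(P[...,2]<230)&(P[...,1]>60)&(P[...,1]<420)&(P[...,0]>220)&(P[...,0]<700)
    k,l,st,ce=cv2.connectedComponentsWithStats(m.astype(np.uint8)); i=1+st[1:,4].argmax(); m=l==i
    Q=P[m]; print(" ext n",m.sum(),"hist z",np.histogram(Q[:,2],np.arange(100,231,5)))
    t=m&(abs(P[...,2]-150)<5); 
    r=cv2.minAreaRect(P[t][:,:2].astype(np.float32)); print(" rect",r)
    for zt in [(157,230)]:
        h=m&(P[...,2]>zt[0]); Q=P[h]; print(" high",h.sum(),np.percentile(Q,[2,50,98],axis=0).round(0))
E
```

```text
top
 lamp [347 134  25  86 953] ctr [ 553.5 -287.   206. ] normal [-0.05   0.999 -0.013] rms [ 0.83666003 28.71062521 56.69303308] z [156. 257.]
 lit corners [((np.int32(354), np.int32(134)), [654.0, -279.0, 254.0]), ((np.int32(347), np.int32(150)), [645.0, -281.0, 145.0]), ((np.int32(362), np.int32(219)), [454.0, -293.0, 154.0]), ((np.int32(371), np.int32(208)), [465.0, -293.0, 257.0])]
 ext n 7733 hist z (array([  41,   26,   33,   32,   51,   63,   91,   32,  155, 1930, 2708,
       1994,  421,    9,    0,    5,    2,    2,    8,   78,   52,    0,
          0,    0,    0,    0]), array([100, 105, 110, 115, 120, 125, 130, 135, 140, 145, 150, 155, 160,
       165, 170, 175, 180, 185, 190, 195, 200, 205, 210, 215, 220, 225,
       230]))
 rect ((544.014404296875, 244.806396484375), (205.53955078125, 264.0499572753906), 14.430801391601562)
 high 1592 [[470. 104. 157.]
 [567. 152. 159.]
 [661. 240. 201.]]
side
 lamp [ 226  107   69   39 2252] ctr [ 551.5 -286.9  202.2] normal [-0.058  0.998  0.002] rms [ 1.92353841 31.12394577 57.43256916] z [148.2 254.4]
 lit corners [((np.int32(226), np.int32(108)), [655.0, -281.0, 255.0]), ((np.int32(228), np.int32(140)), [652.0, -284.0, 144.0]), ((np.int32(291), np.int32(145)), [452.0, -295.0, 145.0]), ((np.int32(293), np.int32(112)), [454.0, -293.0, 257.0])]
 ext n 12506 hist z (array([ 179,  159,  180,  173,  183,  165,  175,  188,  189, 1295, 5290,
       2913, 1138,   17,   13,   17,   15,   14,   25,   99,   79,    0,
          0,    0,    0,    0]), array([100, 105, 110, 115, 120, 125, 130, 135, 140, 145, 150, 155, 160,
       165, 170, 175, 180, 185, 190, 195, 200, 205, 210, 215, 220, 225,
       230]))
 rect ((539.8335571289062, 256.1702880859375), (204.57525634765625, 243.14352416992188), 15.096677780151367)
 high 3131 [[468. 108. 157.]
 [564. 162. 160.]
 [659. 237. 201.]]
```

```bash
python3 - <<'E'
from h import *
C={n:pickle.load(open(n+"0.pkl","rb")) for n in("top","side")}
for n,c in C.items():
    P=cloud(c); print(n)
    a=np.radians(14.7)
    ctr=np.array([543,246]); Rm=np.array([[np.cos(a),np.sin(a)],[-np.sin(a),np.cos(a)]])
    L=(P[...,:2]-ctr)@Rm.T; z=P[...,2]
    near=(abs(L[...,0])<130)&(abs(L[...,1])<160)
    hb=near&(z>192)&(z<215); Q=P[hb]; m,w=Q.mean(0),np.linalg.eigh(np.cov(Q.T)); 
    d=w[1][:,2]; d=d*np.sign(d[0]); s=(Q-m)@d
    print(" handle n",hb.sum(),m.round(1),"yaw",np.degrees(np.arctan2(d[1],d[0])).round(2),"span",s.min().round(1),s.max().round(1),"mid",(m+d*(s.min()+s.max())/2).round(1),"ztop",np.percentile(Q[:,2],95).round(1))
    fan=near&(abs(z-150)<4)&(L[...,1]>20); Q=P[fan]; r=cv2.minAreaRect(Q[:,:2].astype(np.float32)); print(" fan",r,"zmed",np.median(Q[:,2]).round(1),"local",np.percentile(L[fan],[.5,99.5],axis=0).round(1))
    fl=near&(z>145)&(z<172)&(L[...,1]<-10)&(L[...,1]>-130)&(abs(L[...,0])<90)
    A=np.c_[L[fl],np.ones(fl.sum())]; x=np.linalg.lstsq(A,z[fl],rcond=None)[0]
    res=z[fl]-A@x; k=abs(res)<4; x=np.linalg.lstsq(A[k],z[fl][k],rcond=None)[0]; print(" flap plane",x.round(4),"theta",-x[1], k.mean())
    fr=near&(z>130)&(z<172); print(" all local",np.percentile(L[fr],[.3,99.7],axis=0).round(1))
c=sense(); q=c["ee_rot"]; print(R.from_quat([q[1],q[2],q[3],q[0]]).as_matrix().round(3))
E
```

```text
top
 handle n 138 [569.2 135.6 199. ] yaw 14.49 span -44.5 46.4 mid [570.2 135.8 199. ] ztop 202.9
 fan ((525.306884765625, 318.9822082519531), (200.090576171875, 110.09982299804688), 14.763481140136719) zmed 149.5 local [[-97.2  20.7]
 [ 99.2 128.6]]
 flap plane [ 2.500000e-03 -5.300000e-02  1.527689e+02] theta 0.05301032175716336 0.9077134986225895
 all local [[-100.9 -135. ]
 [ 101.4  128.6]]
side
 handle n 198 [569.2 139.2 199. ] yaw 13.63 span -45.6 47.6 mid [570.1 139.4 199. ] ztop 202.5
 fan ((524.2960815429688, 319.33447265625), (201.17393493652344, 111.5913314819336), 14.620841026306152) zmed 150.9 local [[-98.7  20.6]
 [ 98.7 130.5]]
 flap plane [-1.900000e-03 -6.110000e-02  1.544511e+02] theta 0.0610611363972724 0.9943100995732574
 all local [[-100.9 -131.7]
 [ 100.   131.3]]
[[-0.913  0.408 -0.001]
 [ 0.408  0.913 -0.001]
 [ 0.    -0.001 -1.   ]]
```

{"method": "step_arm", "body": {"plan": [{"offset": [-46.6,-16.7,-2.6],"rot": [0,0,-38.7],"gripper": 6},{"offset": [-46.6,-16.7,-2.6],"rot": [0,0,-38.7],"gripper": 6},{"offset": [-46.6,-16.7,-2.6],"rot": [0,0,-38.7],"gripper": 6},{"offset": [-46.6,-16.7,-2.6],"rot": [0,0,-38.7],"gripper": 6},{"offset": [-46.6,-16.7,-2.6],"rot": [0,0,-38.7],"gripper": 6},{"offset": [-46.6,-16.7,-2.6],"rot": [0,0,-38.7],"gripper": 6},{"offset": [-46.6,-16.7,-2.6],"rot": [0,0,-38.7],"gripper": 6},{"offset": [-46.6,-16.7,-2.6],"rot": [0,0,-38.7],"gripper": 6},{"offset": [-46.6,-16.7,-2.6],"rot": [0,0,-38.7],"gripper": 6},{"offset": [-46.6,-16.7,-2.6],"rot": [0,0,-38.7],"gripper": 6},{"offset": [-46.6,-16.7,-2.6],"rot": [0,0,-38.7],"gripper": 6},{"offset": [-46.6,-16.7,-2.6],"rot": [0,0,-38.7],"gripper": 6}]}}

```text
time_s: 1.3
eef_pos: [573.2, 134.3, 328.8]
ee_rot: [-0.001, -0.126, 0.992, -0.0]
force: [0.6, 0.5, 0.4]
grip_width: 0.703
grip_force: 0.0
```

{"method": "step_arm", "body": {"plan": [{"offset": [0,0,0],"rot": [0,0,0],"gripper": 6},{"offset": [0,0,0],"rot": [0,0,0],"gripper": 6},{"offset": [0,0,0],"rot": [0,0,0],"gripper": 6}]}}

```text
time_s: 1.6
eef_pos: [570.8, 137.9, 330.1]
ee_rot: [-0.0, -0.128, 0.992, 0.0]
force: [-0.2, 0.5, -0.1]
grip_width: 0.705
grip_force: 0.0
```

```bash
python3 - <<'E'
from h import *
s=sense(); print(s["time_s"],s["joints"].round(2))
c=grab("wrist"); save(c,"w1.png"); P=cloud(c); pickle.dump(c,open("w1.pkl","wb"))
hb=(P[...,2]>190)&(P[...,2]<215); Q=P[hb]; m,w=Q.mean(0),np.linalg.eigh(np.cov(Q.T)); d=w[1][:,2]; d*=np.sign(d[0]); t=(Q-m)@d
print(hb.sum(),m.round(1),d.round(3),t.min(),t.max(),(m+d*(t.min()+t.max())/2).round(1),np.percentile(Q[:,2],95))
E
```

```text
1.6 [ 0.04  0.44  1.25  0.    1.45 -1.79]
1702 [567.3 133.7 199.6] [0.969 0.247 0.001] -42.833834005172456 49.294059035583224 [570.4 134.5 199.7] 201.32799461559196
```

{"method": "step_arm", "body": {"plan": [{"offset": [0,0.1,2.6],"rot": [0,0,0],"gripper": 6},{"offset": [0,0.1,5.2],"rot": [0,0,0],"gripper": 6},{"offset": [0,0.1,7.8],"rot": [0,0,0],"gripper": 6},{"offset": [0,0.1,7.8],"rot": [0,0,0],"gripper": 6},{"offset": [0,0.1,7.8],"rot": [0,0,0],"gripper": 0.6},{"offset": [0,0.1,7.8],"rot": [0,0,0],"gripper": 0.6},{"offset": [0,0.1,7.8],"rot": [0,0,0],"gripper": 0.6},{"offset": [0,0.1,7.8],"rot": [0,0,0],"gripper": 0.6},{"offset": [0,0.1,7.8],"rot": [0,0,0],"gripper": 0.6},{"offset": [0,0.1,7.8],"rot": [0,0,0],"gripper": 0.6}], "squeeze": 25}}

```text
time_s: 2.65
eef_pos: [571.7, 137.4, 252.7]
ee_rot: [0.001, -0.127, 0.992, -0.001]
force: [1.5, -4.9, 3.2]
grip_width: 0.104
grip_force: 25.7
```

```bash
python3 - <<'E'
from h import *
s=sense(); print(s["force"],s["grip_width"]*85.4,s["grip_force"],s["eef_pos"])
q=s["ee_rot"]; M=R.from_quat([q[1],q[2],q[3],q[0]]).as_matrix(); print(M.round(3))
a=np.radians(14.6); ey=np.array([-np.sin(a),np.cos(a),0])
g=lambda t: (8-123*np.cos(t)+38*np.sin(t))*ey+np.array([0,0,151+38*np.cos(t)+123*np.sin(t)])
for t in np.arange(.06,1.85,.13): print(round(t,2),(M.T@(g(t)-g(.06))/10).round(2))
E
```

```text
[ 1.47501356 -4.87372374  3.20419049] 8.912082930130952 25.678560733795166 [571.67822219 137.3568012  252.73759512]
[[-0.968 -0.252  0.002]
 [-0.252  0.968 -0.001]
 [-0.002 -0.002 -1.   ]]
0.06 [0. 0. 0.]
0.19 [-0.    0.69 -1.52]
0.32 [-0.01  1.57 -2.95]
0.45 [-0.01  2.62 -4.25]
0.58 [-0.01  3.84 -5.39]
0.71 [-0.01  5.19 -6.38]
0.84 [-0.02  6.66 -7.18]
0.97 [-0.02  8.22 -7.78]
1.1 [-0.02  9.84 -8.17]
1.23 [-0.02 11.51 -8.35]
1.36 [-0.02 13.18 -8.31]
1.49 [-0.02 14.83 -8.06]
1.62 [-0.02 16.44 -7.59]
1.75 [-0.02 17.97 -6.92]
```

{"method": "step_arm", "body": {"plan": [{"offset": [0,0.3,-0.75],"rot": [0,0,0],"gripper": 0.6},{"offset": [0,0.7,-1.5],"rot": [0,0,0],"gripper": 0.6},{"offset": [0,1.1,-2.25],"rot": [0,0,0],"gripper": 0.6},{"offset": [0,1.57,-2.95],"rot": [0,0,0],"gripper": 0.6},{"offset": [0,2.1,-3.6],"rot": [0,0,0],"gripper": 0.6},{"offset": [0,2.6,-4.25],"rot": [0,0,0],"gripper": 0.6},{"offset": [0,3.2,-4.85],"rot": [0,0,0],"gripper": 0.6},{"offset": [0,3.85,-5.4],"rot": [0,0,0],"gripper": 0.6},{"offset": [0,4.5,-5.9],"rot": [0,0,0],"gripper": 0.6},{"offset": [0,5.2,-6.4],"rot": [0,0,0],"gripper": 0.6}]}}

```text
time_s: 3.65
eef_pos: [559.2, 186.1, 318.5]
ee_rot: [0.003, -0.127, 0.992, -0.003]
force: [2.4, -14.1, 11.6]
grip_width: 0.101
grip_force: 25.1
```

{"method": "step_arm", "body": {"plan": [{"offset": [0,0.7,-0.4],"rot": [0,0,0],"gripper": 0.6},{"offset": [0,1.45,-0.8],"rot": [0,0,0],"gripper": 0.6},{"offset": [0,2.2,-1.1],"rot": [0,0,0],"gripper": 0.6},{"offset": [0,3.0,-1.4],"rot": [0,0,0],"gripper": 0.6},{"offset": [0,3.8,-1.6],"rot": [0,0,0],"gripper": 0.6},{"offset": [0,4.65,-1.8],"rot": [0,0,0],"gripper": 0.6},{"offset": [0,5.5,-1.9],"rot": [0,0,0],"gripper": 0.6},{"offset": [0,6.3,-1.95],"rot": [0,0,0],"gripper": 0.6},{"offset": [0,7.15,-1.95],"rot": [0,0,0],"gripper": 0.6},{"offset": [0,8.0,-1.9],"rot": [0,0,0],"gripper": 0.6}]}}

```text
time_s: 4.65
eef_pos: [538.8, 265.6, 336.1]
ee_rot: [0.002, -0.127, 0.992, -0.0]
force: [7.5, -2.4, 4.9]
grip_width: 0.102
grip_force: 26.1
```

{"method": "step_arm", "body": {"plan": [{"offset": [0,0.8,0.1],"rot": [0,0,0],"gripper": 0.6},{"offset": [0,1.65,0.3],"rot": [0,0,0],"gripper": 0.6},{"offset": [0,2.45,0.5],"rot": [0,0,0],"gripper": 0.6},{"offset": [0,3.25,0.75],"rot": [0,0,0],"gripper": 0.6},{"offset": [0,4.0,1.05],"rot": [0,0,0],"gripper": 0.6},{"offset": [0,4.75,1.4],"rot": [0,0,0],"gripper": 0.6},{"offset": [0,4.75,1.4],"rot": [0,0,0],"gripper": 0.6},{"offset": [0,4.75,1.4],"rot": [0,0,0],"gripper": 0.6}]}}

```text
time_s: 5.45
eef_pos: [526.4, 312.5, 321.3]
ee_rot: [0.002, -0.128, 0.992, 0.001]
force: [6.8, 4.4, 0.4]
grip_width: 0.101
grip_force: 25.9
```

```bash
python3 - <<'E'
from h import *
s=sense(); print(s["force"],s["eef_pos"])
c=grab("side"); save(c,"side1.png")
E
```

```text
[6.78842381 4.39094978 0.44385822] [526.43983109 312.51009028 321.31688593]
```

View pics/side1.png

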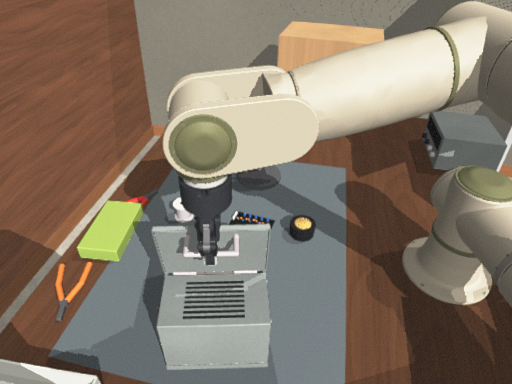

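The flap stands open, roughly upright (around (212,248)), and the gripper is still on its handle. Next I'll release it, rise and look down into the bay.

{"method": "step_arm", "body": {"plan": [{"offset": [0,0,0],"rot": [0,0,0],"gripper": 2.6},{"offset": [0,0,0],"rot": [0,0,0],"gripper": 2.6},{"offset": [0,0,-2],"rot": [0,0,0],"gripper": 2.6},{"offset": [0,0,-5],"rot": [0,0,0],"gripper": 2.6},{"offset": [0,0,-8.5],"rot": [0,0,0],"gripper": 2.6},{"offset": [0,-4,-9],"rot": [0,0,0],"gripper": 4.5},{"offset": [0,-8,-9],"rot": [0,0,0],"gripper": 4.5},{"offset": [0,-12.7,-9],"rot": [0,0,0],"gripper": 4.5},{"offset": [0,-12.7,-9],"rot": [0,0,0],"gripper": 4.5},{"offset": [0,-12.7,-9],"rot": [0,0,0],"gripper": 4.5},{"offset": [0,-12.7,-9],"rot": [0,0,0],"gripper": 4.5}]}}

```text
time_s: 6.6
eef_pos: [557.6, 189.6, 410.9]
ee_rot: [-0.0, -0.128, 0.992, 0.0]
force: [0.7, 0.2, -0.5]
grip_width: 0.526
grip_force: 0.0
```

```bash
python3 - <<'E'
from h import *
s=sense(); print(s["force"],s["eef_pos"],s["joints"].round(2))
a=np.radians(14.6); o=np.array([543.5,246]); Rm=np.array([[np.cos(a),np.sin(a)],[-np.sin(a),np.cos(a)]])
for n in("wrist","top","side"):
    c=grab(n); save(c,n+"2.png"); P=cloud(c); pickle.dump(c,open(n+"2.pkl","wb")); L=(P[...,:2]-o)@Rm.T; z=P[...,2]
    f=(abs(L[...,0])<90)&(z>185)&(z<300)&(L[...,1]>0)&(L[...,1]<50)
    if f.sum()>50:
        k=np.polyfit(z[f],L[f][:,1],1); print(n,"flap slope dy/dz",k,"n",f.sum(),"theta",1.5708+np.arctan(k[0]))
    b=(abs(L[...,0])<60)&(z>125)&(z<148)&(L[...,1]<-15)&(L[...,1]>-110)
    if b.sum()>20:
        Q=P[b]; m,w=Q.mean(0),np.linalg.eigh(np.cov(Q.T)); d=w[1][:,2]; d=d*np.sign(d[0]); t=(Q-m)@d
        print(n,"bar",b.sum(),m.round(1),d.round(3),"mid",(m+d*(t.min()+t.max())/2).round(1),t.max()-t.min(),"local y",np.percentile(L[b],[2,50,98],axis=0).round(1),np.median(Q[:,2]))
E
```

```text
[ 0.70625053  0.15806887 -0.4601946 ] [557.60530082 189.63643543 410.93472547] [ 0.13  0.42  1.08  0.    1.65 -1.7 ]
wrist flap slope dy/dz [  0.17158232 -19.19271401] n 13176 theta 1.7407276302355164
wrist bar 607 [555.8 186.2 141.6] [0.968 0.252 0.008] mid [556.9 186.6 141.7] 78.21607426434826 local y [[-40.2 -65.6]
 [ -3.9 -60.9]
 [ 35.6 -56.2]] 141.71123587419822
top flap slope dy/dz [  0.1882438  -21.57418815] n 135 theta 1.7568663966321136
side flap slope dy/dz [  0.16609197 -13.90900062] n 3437 theta 1.7353894605131863
```

View pics/wrist2.png

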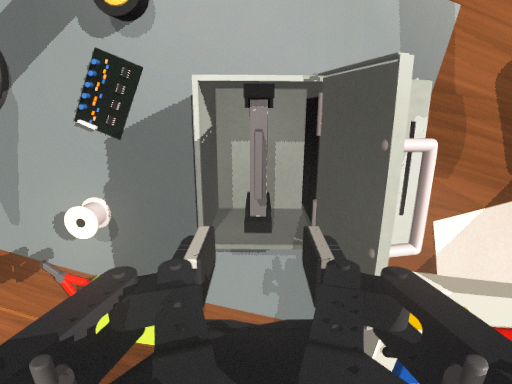

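Wrist view: bay open, with the filter's pull bar at about (259,160) running vertically in the picture. The flap stands clear on the right at about 1.74 rad.

{"method": "step_arm", "body": {"plan": [{"offset": [0,-0.15,4],"rot": [0,0,0],"gripper": 4.5},{"offset": [0,-0.15,8],"rot": [0,0,0],"gripper": 4.5},{"offset": [0,-0.15,12],"rot": [0,0,0],"gripper": 4.5},{"offset": [0,-0.15,15],"rot": [0,0,0],"gripper": 4.5},{"offset": [0,-0.15,18],"rot": [0,0,0],"gripper": 4.5},{"offset": [0,-0.15,20],"rot": [0,0,0],"gripper": 4.5},{"offset": [0,-0.15,21.5],"rot": [0,0,0],"gripper": 4.5},{"offset": [0,-0.15,22.2],"rot": [0,0,0],"gripper": 4.5},{"offset": [0,-0.15,22.2],"rot": [0,0,0],"gripper": 4.5},{"offset": [0,-0.15,22.2],"rot": [0,0,0],"gripper": 4.5}]}}

```text
time_s: 7.75
eef_pos: [558.5, 187.6, 189.7]
ee_rot: [0.001, -0.128, 0.992, 0.0]
force: [1.1, 0.5, -0.9]
grip_width: 0.524
grip_force: 0.0
```

{"method": "step_arm", "body": {"plan": [{"offset": [0,0,0],"rot": [0,0,0],"gripper": 2},{"offset": [0,0,0],"rot": [0,0,0],"gripper": 0.5},{"offset": [0,0,0],"rot": [0,0,0],"gripper": 0.5},{"offset": [0,0,0],"rot": [0,0,0],"gripper": 0.5},{"offset": [0,0,0],"rot": [0,0,0],"gripper": 0.5},{"offset": [0,0,0],"rot": [0,0,0],"gripper": 0.5}], "squeeze": 60}}

```text
time_s: 8.35
eef_pos: [558.5, 187.5, 189.6]
ee_rot: [0.001, -0.128, 0.992, 0.0]
force: [0.1, 1.7, 6.3]
grip_width: 0.106
grip_force: 59.7
```

{"method": "step_arm", "body": {"plan": [{"offset": [0,0,-0.5],"rot": [0,0,0],"gripper": 0.5},{"offset": [0,0,-1],"rot": [0,0,0],"gripper": 0.5},{"offset": [0,0,-1.7],"rot": [0,0,0],"gripper": 0.5},{"offset": [0,0,-2.4],"rot": [0,0,0],"gripper": 0.5},{"offset": [0,0,-3.2],"rot": [0,0,0],"gripper": 0.5},{"offset": [0,0,-4],"rot": [0,0,0],"gripper": 0.5}]}}

```text
time_s: 8.95
eef_pos: [558.3, 187.3, 229.6]
ee_rot: [0.0, -0.127, 0.992, 0.0]
force: [-0.4, 0.3, -4.8]
grip_width: 0.103
grip_force: 58.6
```

{"method": "step_arm", "body": {"plan": [{"offset": [0,0,-1.2],"rot": [0,0,0],"gripper": 0.5},{"offset": [0,0,-2.4],"rot": [0,0,0],"gripper": 0.5},{"offset": [0,0,-3.6],"rot": [0,0,0],"gripper": 0.5},{"offset": [0,0,-4.8],"rot": [0,0,0],"gripper": 0.5},{"offset": [0,0,-6],"rot": [0,0,0],"gripper": 0.5},{"offset": [0,0,-7.5],"rot": [0,0,0],"gripper": 0.5},{"offset": [0,0,-9],"rot": [0,0,0],"gripper": 0.5},{"offset": [0,0,-10.5],"rot": [0,0,0],"gripper": 0.5},{"offset": [0,0,-12],"rot": [0,0,0],"gripper": 0.5},{"offset": [0,0,-13],"rot": [0,0,0],"gripper": 0.5},{"offset": [0,0,-13],"rot": [0,0,0],"gripper": 0.5}]}}

```text
time_s: 10.05
eef_pos: [558.5, 187.3, 360.5]
ee_rot: [0.001, -0.127, 0.992, 0.0]
force: [-0.2, -0.7, -4.9]
grip_width: 0.101
grip_force: 58.6
```

```bash
python3 - <<'E'
from h import *
s=sense(); print(s["force"],s["eef_pos"],s["joints"].round(2))
q=s["ee_rot"]; M=R.from_quat([q[1],q[2],q[3],q[0]]).as_matrix(); print(M.round(4))
c=grab("side"); save(c,"side3.png")
n=np.array([-np.sin(np.radians(3.1)),np.cos(np.radians(3.1)),0]); p=np.array([552.7,-287,200])
for d in (150,55): print(d,(M.T@(p+d*n+[0,0,129]-s["eef_pos"])/10).round(2))
E
```

```text
[-0.18713864 -0.68856265 -4.94041189] [558.50802929 187.34135646 360.50982134] [ 0.12  0.43  1.19  0.    1.52 -1.7 ]
[[-9.675e-01 -2.529e-01  2.700e-03]
 [-2.529e-01  9.675e-01  4.000e-04]
 [-2.700e-03 -3.000e-04 -1.000e+00]]
150 [  9.56 -31.05   3.13]
55 [ 11.46 -40.36   3.13]
```

View pics/side3.png

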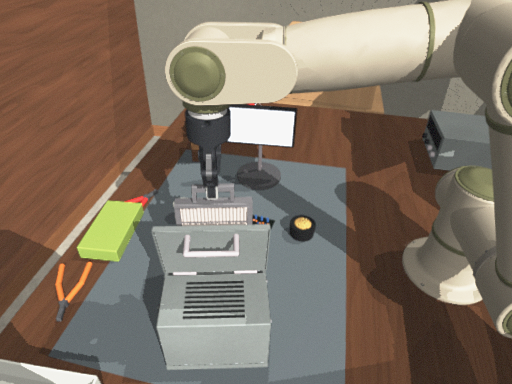

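The cassette is clear of the bay (about (213,212)) and the flap stays open. Next, carry it to a standoff in front of the panel.

{"method": "step_arm", "body": {"plan": [{"offset": [0.5,-1.5,0],"rot": [0,0,0],"gripper": 0.5},{"offset": [1.3,-4,0],"rot": [0,0,1],"gripper": 0.5},{"offset": [2.2,-7,0],"rot": [0,0,2.5],"gripper": 0.5},{"offset": [3.1,-10,0],"rot": [0,0,4],"gripper": 0.5},{"offset": [4.3,-14,0],"rot": [0,0,5.5],"gripper": 0.5},{"offset": [5.5,-18,0],"rot": [0,0,7],"gripper": 0.5},{"offset": [6.8,-22,0],"rot": [0,0,8.5],"gripper": 0.5},{"offset": [8,-26,1],"rot": [0,0,10],"gripper": 0.5},{"offset": [9,-29,2],"rot": [0,0,11],"gripper": 0.5},{"offset": [9.4,-30.5,2.8],"rot": [0,0,11.5],"gripper": 0.5},{"offset": [9.56,-31.05,3.13],"rot": [0,0,11.5],"gripper": 0.5},{"offset": [9.56,-31.05,3.13],"rot": [0,0,11.5],"gripper": 0.5}]}}

```text
time_s: 11.3
eef_pos: [544.2, -137.3, 326.9]
ee_rot: [-0.001, -0.027, 1.0, 0.0]
force: [-0.4, -0.1, -5.4]
grip_width: 0.1
grip_force: 58.7
```

{"method": "step_arm", "body": {"plan": [{"offset": [0,0,0],"rot": [0,0,0],"gripper": 0.5},{"offset": [0,0,0],"rot": [0,0,0],"gripper": 0.5},{"offset": [0,0,0],"rot": [0,0,0],"gripper": 0.5},{"offset": [0,0,0],"rot": [0,0,0],"gripper": 0.5}]}}

```text
time_s: 11.7
eef_pos: [544.4, -136.7, 327.9]
ee_rot: [0.0, -0.028, 1.0, -0.0]
force: [-0.1, -0.3, -5.5]
grip_width: 0.104
grip_force: 58.7
```

```bash
python3 - <<'E'
from h import *
s=sense(); print(s["force"],s["eef_pos"],s["joints"].round(2))
for n in("side","top","wrist"):
    c=grab(n); save(c,n+"4.png"); P=cloud(c); pickle.dump(c,open(n+"4.pkl","wb")); z=P[...,2]
    b=(P[...,0]>450)&(P[...,0]<660)&(P[...,1]>-200)&(P[...,1]<-90)&(z>130)&(z<243)
    Q=P[b]; print(n,b.sum())
    if b.sum()>100:
        yy=Q[:,1]; m=np.median(Q,0); k=abs(Q[:,1]-m[1])<14; Q=Q[k]
        X=np.linalg.lstsq(np.c_[Q[:,0]-553,Q[:,2]-200,np.ones(len(Q))],Q[:,1],rcond=None)[0]; print(" y=",X.round(4),np.percentile(Q,[1,50,99],axis=0).round(1).tolist())
E
```

```text
[-0.07386614 -0.34773637 -5.46709382] [ 544.43475676 -136.73796426  327.85068868] [-0.45  0.38  1.34  0.    1.42 -2.08]
side 1642
 y= [ 5.280000e-02 -1.730000e-02 -1.272506e+02] [[468.5, -137.3, 154.5], [541.6, -128.0, 200.2], [616.0, -119.7, 242.8]]
top 1
wrist 1938
 y= [ 1.100000e-02  8.959000e-01 -1.800289e+02] [[469.3, -153.2, 241.3], [492.7, -143.9, 242.6], [602.5, -129.9, 243.0]]
```

View pics/side4.png

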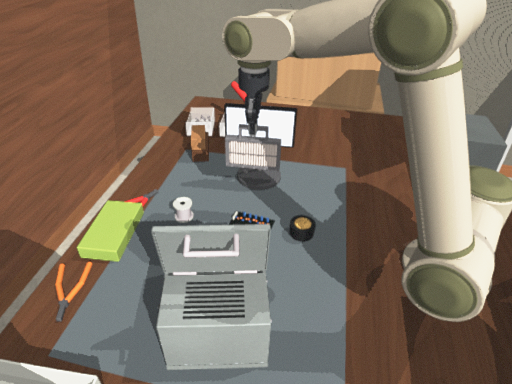

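View pics/wrist4.png

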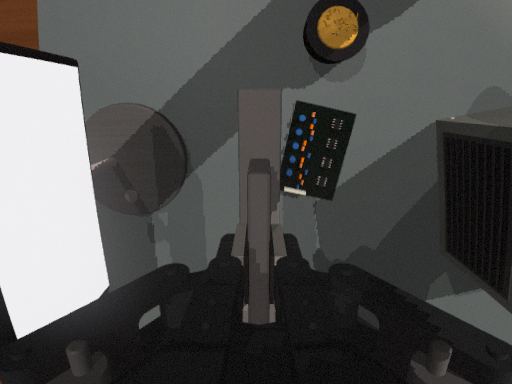

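Both views show the cassette upright and square, about 150 mm in front of the lit panel. Its plane fit gives a yaw of 3.0° and a centre of (542,-138,199.5), and the bystanders are untouched. Now the final approach.

{"method": "step_arm", "body": {"plan": [{"offset": [-0.1,-1,0],"rot": [0,0,0],"gripper": 0.5},{"offset": [-0.25,-2.5,0],"rot": [0,0,0],"gripper": 0.5},{"offset": [-0.25,-4,0],"rot": [0,0,0],"gripper": 0.5},{"offset": [-0.25,-5.5,0],"rot": [0,0,0],"gripper": 0.5},{"offset": [-0.25,-7,0],"rot": [0,0,0],"gripper": 0.5},{"offset": [-0.25,-8,0],"rot": [0,0,0],"gripper": 0.5},{"offset": [-0.25,-8.7,0],"rot": [0,0,0],"gripper": 0.5},{"offset": [-0.25,-9.1,0],"rot": [0,0,0],"gripper": 0.5},{"offset": [-0.25,-9.1,0],"rot": [0,0,0],"gripper": 0.5},{"offset": [-0.25,-9.1,0],"rot": [0,0,0],"gripper": 0.5},{"offset": [-0.25,-9.1,0],"rot": [0,0,0],"gripper": 0.5},{"offset": [-0.25,-9.1,0],"rot": [0,0,0],"gripper": 0.5}]}}

```text
time_s: 13.05
eef_pos: [551.9, -227.6, 327.7]
ee_rot: [0.0, -0.028, 1.0, -0.0]
force: [-0.7, 0.1, -4.4]
grip_width: 0.105
grip_force: 58.8
```

```bash
python3 - <<'E'
from h import *
s=sense(); print(s["time_s"],s["force"],s["eef_pos"],s["dq"].round(3))
c=grab("side"); save(c,"side5.png"); P=cloud(c); z=P[...,2]
b=(P[...,0]>440)&(P[...,0]<670)&(P[...,1]>-250)&(P[...,1]<-200)&(z>120)&(z<244); Q=P[b]
X=np.linalg.lstsq(np.c_[Q[:,0]-553,Q[:,2]-200,np.ones(len(Q))],Q[:,1],rcond=None)[0]; print(b.sum(),X.round(4),np.percentile(Q,[1,50,99],axis=0).round(1).tolist())
E
```

```text
13.05 [-0.70509688  0.07671409 -4.44229187] [ 551.88178962 -227.63546692  327.7052123 ] [-0.001  0.002 -0.     0.    -0.001 -0.   ]
1522 [ 5.490000e-02 -4.390000e-02 -2.190859e+02] [[475.7, -236.9, 154.4], [549.4, -219.1, 202.0], [623.2, -210.5, 243.7]]
```

View pics/side5.png

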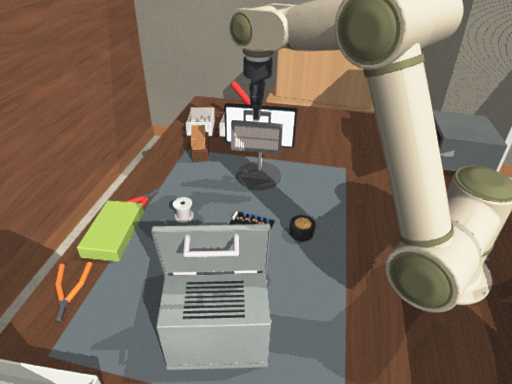

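The cassette sits centred before the panel (about (257,137) over the lit face), with a gap of about 46 mm, and the arm is at rest. Handing it in.

```bash
python3 -c "
from rig import *
print(finish_job())"
```

```text
the job is handed in; nothing more can be done
None
```

The job is handed in at about 13 s: the flap is left open leaning back at about 1.74 rad, and the cassette is held upright, square and centred about 46 mm in front of the lit panel, with the board, spool and tip cleaner left where they were.

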